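# Slide the rest board into its locating notch and lock it

## Task

On the grey press jig, push the wooden board along the two rails with your fingertips until it drops flat into the locating notch, flush with the guide strips. Then push the upright pin of the steel keeper so that the keeper swings fully round and points straight across over the board. Only push: do not pick up or lift the board, leave the other things on the bench alone, and finish clear of everything.

Things in the scene. Friction and masses are not known exactly. Their poses are not given: they have to be found in the camera images.
- jig: Fixed press jig: grey base plate 380 x 260 x 20 mm, two steel rails along its x. Origin: centre of the plate's underside, on the bench; x is the way the board must be pushed, y to the left of that, z up. Rail tops 50 mm high, rails 24 mm wide, centred at y = +-65 mm; 106 mm free between them down to the plate. Guide strips outside the rails (y = +-77.5 to +-85.5 mm) are 58 mm high.
- notch (a point): Middle of the locating notch, on its floor: x 70, y 0, z 40 mm in the jig's frame. From x = 32 to 108 mm both rails are cut 10 mm down, to 40 mm above the bench; beyond it they rise to 50 mm again and run on to x = 190 mm. The seated board's top is flush with the guide strips (58 mm).
- board: Loose wooden board lying across both rails: 70 mm along them (x), 150 mm across (y), 18 mm thick, about 0.22 kg. Origin: centre of its underside, 50 mm high at the start, 100 to 190 mm short of the notch's middle. Slides with 1 to 3 N friction, 2.5 mm play to each strip. Over the notch (3 mm play at each end) it tips in and drops 10 mm; the notch's far wall then stops it.
- keeper (a joint): Steel bar 63 x 16 x 8 mm turning level on a post at x 70, y -105 mm of the jig; 63 to 71 mm above the bench: it clears the seated board by 5 mm but not a board still on the rails. Rad: 0 = points along the jig's +x, off the board; grows counter-clockwise from above; stops at -0.6 and at 1.571 = along +y, straight across over the board. Starts -0.5 to 0.25. Stays where left.
- keeper_pin (a point): Centre of the top of the keeper's upright pin: 10 mm diameter, 45 mm from the pivot, rising from the bar (71 mm above the bench) to 103 mm. About 1.1 N on it turns the keeper. The keeper's pivot nut is 20 mm across and rises to 77 mm.
- socket: Bystander, leave alone: steel deep socket, 28 mm across, 42 mm tall, standing on the jig's base plate near the keeper; origin at the centre of its underside
- spacer: Bystander, leave alone: aluminium axle spacer ring, 30 mm across, 26 mm tall, standing on the jig's base plate on the side away from the keeper; origin at the centre of its underside
- carrier: Bystander, leave alone: aluminium sprocket carrier, a disc 136 mm across and 12 mm thick with a hub to 38 mm and five studs to 40 mm; lies on the bench; origin at the centre of its underside
- tin: Bystander, leave alone: green round tin, 75 mm across, 48 mm tall, on the bench; origin at the centre of its underside
- bearing: Bystander, leave alone: steel wheel bearing ring, 52 mm across, 15 mm tall, on the bench; origin at the centre of its underside
- ratchet: Bystander, leave alone: chrome ratchet handle, 245 mm long, up to 38 mm tall, lying along its x on the bench; origin under the middle of its length
- pliers: Bystander, leave alone: orange-handled pliers, 182 mm long, 62 mm over the handles, 14 mm tall, lying along their x on the bench beside the jig; origin under the middle of their length
There are look-alikes about, which are no part of the job. Of the things like the board, leave any that is purple; of the rest the smaller one is meant.

How it is judged (in metres and radians):
On the way, in this order (a step that is already met when the one before it is completed fails the run):
1. the board lies flat in the notch (x of board in the frame of jig between 0.064 and 0.076 m and z of board in the frame of jig between 0.035 and 0.043 m and angle between board's own z axis and vertical below 0.05 rad and linear speed of board below 0.02 m/s), for 0.2 s.
2. the keeper is turned across over the seated board (all of step 1 and value of joint keeper above 1.3 rad), for 0.2 s.
At the end, for the whole second after the job is handed in: The board lies flat in the notch (within 6 mm of its middle along the rails, underside within 3 mm of the notch floor, tilted less than 0.05 rad, at rest), the keeper is turned to more than 1.3 rad of its 1.571, and the other things are at rest (all of step 2 and linear speed of each of socket, spacer, carrier, tin, bearing, ratchet, pliers below 0.02 m/s); the robot touches nothing.
It fails at once if the board is lifted more than 10 mm off the rails (z of board in the frame of jig above 0.06 m).
It fails at once if the board is tipped up by more than 0.4 rad (angle between board's own z axis and vertical above 0.4 rad).
It fails at once if the board leaves the rails (z of board in the frame of jig below 0.032 m or x of board in the frame of jig below -0.17 m or x of board in the frame of jig above 0.17 m).
It fails at once if one of the other things is moved more than 30 mm (distance of any of socket, spacer, carrier, tin, bearing, ratchet, pliers from where it was at the start of the episode above 0.03 m).
It also fails if it takes over 54 s, if anything falls off the work surface, if the arm or the gripper's body presses on something with over 40 N, if the wrist force passes 120 N, or if a joint passes its speed limit or range.

## Robot

A 7-joint arm with a two-finger parallel gripper is mounted at the origin on the work surface. World frame = base frame: x ahead of the robot, y to its left, z up, the work surface at z = 0. Lengths are in mm, angles in rad, forces in N, time in s.
With the tool pointing down it reaches from about 400 to 850 mm from the base axis. Payload 4.4 kg.
Tool frame: the origin (TCP) lies midway between the tips of the shut fingers; the grasp point (between the pads) lies 19 mm behind it; z points along the fingers, y is the direction in which the jaws open and shut (so a half turn about z gives the same grasp; the last joint's range is limited). The gripper opens to 94 mm and grips with 3 to 60 N. Pads are 16 mm wide; open, the fingers measure 119 mm over their backs; the gripper's body (75 mm by 177 mm) begins 78 mm behind the grasp point.
Start: joints at [1.277, 0.628, 0.038, 1.517, -0.027, 0.996, -0.02], TCP at [146.821, -633.215, 205.478] pointing down, gripper open.
Joint ranges: [-3.06, 3.06], [-0.37, 2.12], [-1.25, 1.32], [0.18, 2.47], [-1.1, 4.24], [0.23, 1.98], [-2.94, 2.94]. Speed limits (rad/s): [2.57, 2.57, 3.14, 3.14, 3.14, 3.14, 3.14].

## Interface

Orientations are given as a unit quaternion [w, x, y, z].
In Python, from cell import * gives the robot as it stands.
- The arm moves only by the tool play_rows, never from a script. Its argument "steps" is a list of rows, each a list of 5 numbers: the finger opening in mm, from 0 to 94, then the shift along the tool's x, y, z in units of 25 mm (1.0 is 25 mm), then the turn about the tool's z in units of 6 degrees (1.0 is 6 degrees). A call has 1 to 5 rows; each row is the pose to reach, as a shift and turn from the pose measured when the call began, along the tool's axes at that moment; what a row does not reach only later rows make up. A row lasts 1/12 s, in which the tool goes at most 41.7 mm and 7.16 degrees, less where a joint would pass 70% of its speed; a pose out of reach is approached as far as the arm can. A call with a gripper value outside its range is refused whole. The fingers move at their own pace and stop on an object; "force" is the grip in N (left out, the last holds). Time passes only in rows, so rows that repeat a pose let the fingers close. It gives the time, the measured TCP pose, the force and the opening at its end, in the units of the state.
- observe(): the state, without advancing time (a new reading comes with each control period).
- read_camera(name): name is "side" or "top" or "wrist"; returns the picture (480x640x3 uint8, red, green, blue); there is no depth.
- camera_model(name): a dict with "fx", "fy", "cx", "cy" (pixels), "rvec" (rotation vector, rad) and "tvec" (3), from world to camera coordinates, as OpenCV has them; the wrist camera has in their place "hand_eye" (4x4, takes a point from camera to tool coordinates, whose origin is the TCP and whose axes are the flange's). Camera axes: x right, y down, z forward; pixel columns grow to the right and rows downward; lengths in mm; the calibration is good to about 2 mm. A picture is of the moment at which its call begins: read the wrist's pose just before it. camera_model takes no time and is no camera call.
- close_job(): hands the job in, once; it reports no verdict.
The state is a dict: "time_s": time; "q": joint angles; "qd": joint speeds; "effort": joint torques, N m; "eef_pos": TCP position; "orientation": TCP orientation; "ft_force": force on the tool from outside, world axes, zero at the start; "wrist_torque": the same for the moment, N m; "gripper_width": opening from 0.0 (shut) to 1.0 (fully open).
Only numpy, scipy, OpenCV 4.12 (cv2) and the standard library are available. Lean on these libraries where they do the work, as an engineer would, in place of code of your own. Each camera call takes 0.05 s, during which the arm holds its last target.

## Working session

There is one attempt and no reset: what is moved stays moved. The work goes in short steps, Python scripts to look and compute and a tool call to move; the robot and the scene stay as the last step left them, time stands still between calls to the robot, and variables do not carry over. Pictures are saved under pics/ and viewed, and the job is handed in when it is done.

Besides the shell and the picture viewer there is one more tool, called after "Call:" as name(argument=value, ...), one argument or row to a line, values as JSON. play_rows: Moves the arm, as the interface text tells. Its arguments: {"type":"object","properties":{"steps":{"type":"array"},"force":{"type":"number"}},"required":["steps"]}

```bash
mkdir -p pics; python3 - <<'E'
from cell import *
import cv2
s=observe();print(s['time_s'],s['eef_pos'],s['orientation'],s['gripper_width'],s['ft_force'])
for n in("top","side","wrist"):
    cv2.imwrite(f"pics/{n}0.png",read_camera(n)[:,:,::-1]);print(n,camera_model(n))
E
```

```text
0.0 [ 146.6427432  -632.56901367  204.5798018 ] [-9.23696123e-04  9.93523160e-01  1.13625969e-01 -1.28114988e-04] 0.9962443406941028 [-0.81530334 -0.44155224 -0.60858492]
top {'fx': 439.94940372600854, 'fy': 439.94940372600854, 'cx': 314.425514522588, 'cy': 235.99543152030319, 'rvec': array([ 2.15599767, -2.1051466 ,  0.18925682]), 'tvec': array([  -6.2455939 ,  501.29509522, 1250.68650475])}
side {'fx': 584.5807526862404, 'fy': 584.5807526862404, 'cx': 324.4187638201644, 'cy': 241.89575345127346, 'rvec': array([ 2.4305237 , -0.08991361,  0.02576627]), 'tvec': array([-509.24956094,   82.37342721, 1455.83558495])}
wrist {'fx': 428.31421439040713, 'fy': 428.31421439040713, 'cx': 316.7866313010286, 'cy': 239.1078279635924, 'hand_eye': array([[ 6.34619933e-04, -9.63765786e-01, -2.66749147e-01,
         7.80659636e+01],
       [ 9.99999785e-01,  5.68025799e-04,  3.26808790e-04,
         1.29634980e+00],
       [-1.63446733e-04, -2.66749297e-01,  9.63765939e-01,
        -1.79995518e+02],
       [ 0.00000000e+00,  0.00000000e+00,  0.00000000e+00,
         1.00000000e+00]])}
```

View pics/top0.png

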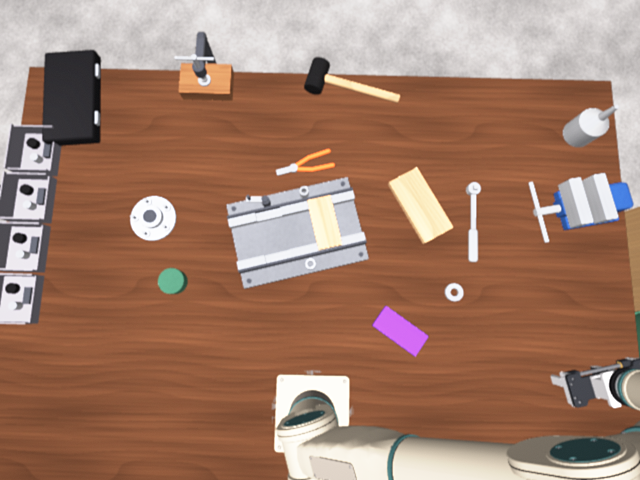

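View pics/side0.png

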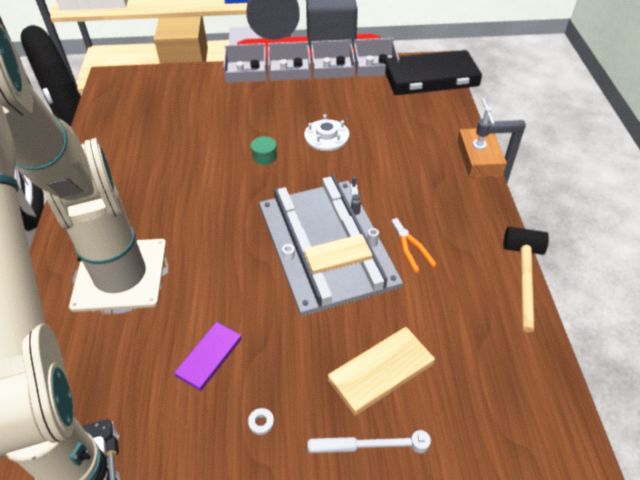

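View pics/wrist0.png

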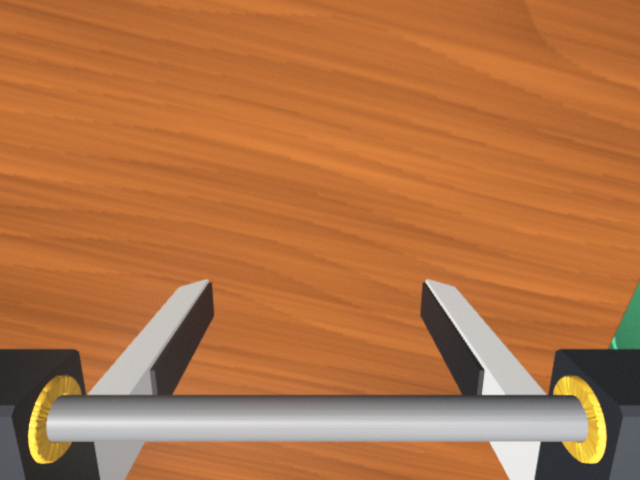

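Things that could be taken for the board in the top view are the light board across the rails (325,222), the larger wooden board on the bench (421,205) and the purple one (400,331). I choose the one on the rails: it is not purple and is the smaller of the other two. I'll check it in a close crop, which also covers the keeper at about (258,200).

```bash
python3 - <<'E'
import cv2
t=cv2.imread("pics/top0.png")[165:300,215:465];cv2.imwrite("pics/c1.png",cv2.resize(t,None,fx=3.2,fy=3.2,interpolation=cv2.INTER_CUBIC))
t=cv2.imread("pics/side0.png")[165:315,250:450];cv2.imwrite("pics/c2.png",cv2.resize(t,None,fx=4,fy=4,interpolation=cv2.INTER_CUBIC))
E
```

```text
(no output)
```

View pics/c1.png

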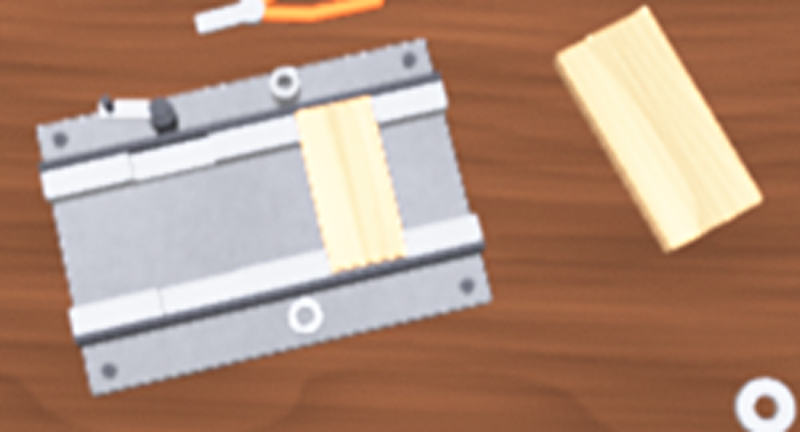

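View pics/c2.png

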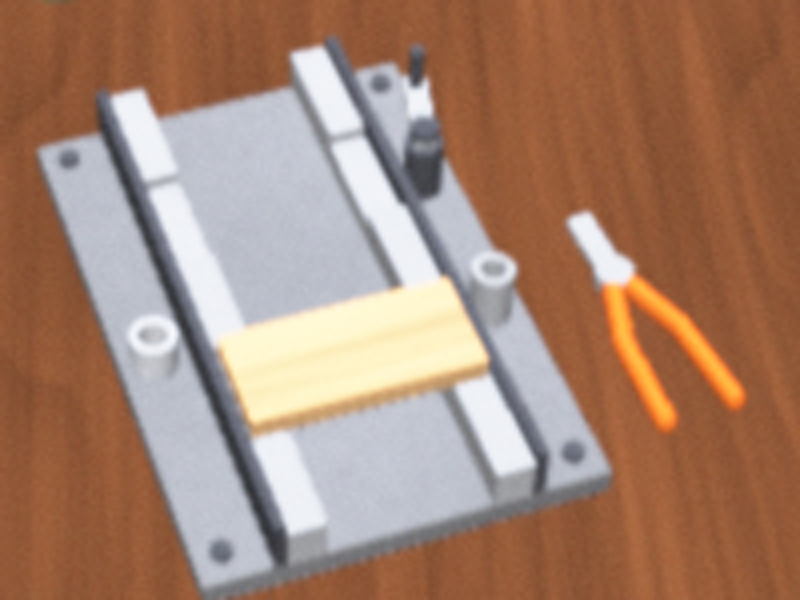

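The crops confirm the choice: the pale board lies across the rails, the keeper pivot is at crop 1 (163,115) and the pin top at (105,103). The socket is just behind the keeper at (285,83). Next I'll measure the poses.

```bash
cat > h.py <<'E'
from cell import *
import cv2,numpy as np
from scipy.optimize import least_squares
from scipy.spatial.transform import Rotation as R
def ray(n,px):
    c=camera_model(n);K=np.array([[c['fx'],0,c['cx']],[0,c['fy'],c['cy']],[0,0,1]])
    Rm=cv2.Rodrigues(c['rvec'])[0];o=-Rm.T@c['tvec'];d=Rm.T@np.linalg.inv(K)@np.r_[px,1.];return o,d
def onz(n,px,z):
    o,d=ray(n,px);return (o+d*(z-o[2])/d[2])
def proj(n,p):
    c=camera_model(n);K=np.array([[c['fx'],0,c['cx']],[0,c['fy'],c['cy']],[0,0,1.]])
    return cv2.projectPoints(np.atleast_2d(np.float64(p)),c['rvec'],c['tvec'],K,None)[0][:,0]
E
python3 - <<'E'
from h import *
C1=lambda p:np.array(p)/3.2+[215,165]-.35; C2=lambda p:np.array(p)/4+[250,165]-.4
c1=[C1(p) for p in[(37,127),(425,40),(492,300),(95,393)]]
c2=[C2(p) for p in[(395,65),(610,473),(205,575),(40,150)]]
J=np.array([(190,-130),(-190,-130),(-190,130),(190,130)],float)
A=np.array([onz("top",p,20)[:2] for p in c1]);B=np.array([onz("side",p,20)[:2] for p in c2])
print(A.round(1),B.round(1))
rot=lambda a:np.array([[np.cos(a),-np.sin(a)],[np.sin(a),np.cos(a)]])
for W,JJ in((A,J),(B,J),(np.r_[A,B],np.r_[J,J])):
    r=least_squares(lambda v:(JJ@rot(v[2]).T+v[:2]-W).ravel(),[480,0,1.6],x_scale=[100,100,1]);print(r.x,np.abs(r.fun).max(),r.fun.round(1))
v=r.x
tj=lambda p:(p[:2]-v[:2])@rot(v[2])
# board top corners z=68
print("board top",[tj(onz("top",C1(p),68)).round(1) for p in[(296,110),(370,97),(405,255),(333,272)]])
print("board side",[tj(onz("side",C2(p),68)).round(1) for p in[(220,345),(448,280),(488,362),(253,427)]])
print("pin",tj(onz("top",C1((105,103)),103)),tj(onz("side",C2((417,50)),103)))
print("nut",tj(onz("top",C1((163,110)),77)),tj(onz("side",C2((426,127)),77)))
print("socket",tj(onz("top",C1((285,82)),62)),"spacer",tj(onz("top",C1((305,315)),46)))
print("notch edge",tj(onz("top",C1((133,165)),50)),tj(onz("top",C1((160,302)),50)))
E
```

```text
[[ 596.6  275.6]
 [ 691.5  -91.4]
 [ 441.8 -156.3]
 [ 347.2  207.8]] [[ 597.8  272.7]
 [ 692.   -92.1]
 [ 444.9 -147.4]
 [ 348.8  208.1]]
[519.28266116  58.925903     1.8264478 ] 2.0706612804580686 [ 0.4  0.   1.6 -0.6 -0.3 -1.5 -1.7  2.1]
[520.8759527   60.30249679   1.82239383] 8.63860315678832 [ 1.7  4.   2.1  0.7 -2.7 -8.6 -1.2  3.9]
[520.07930693  59.61419986   1.82443432] 9.486844807187566 [ 1.6  0.5  2.1 -0.3  0.1 -0.6 -0.6  3.1  0.5  3.5  1.6  0.4 -3.  -9.5
 -2.3  2.9]
board top [array([-50.7, -76.2]), array([-119.6,  -72.7]), array([-115.9,   77.1]), array([-49.3,  77.4])]
board side [array([-56.4,  74.8]), array([-52.2, -74.5]), array([-121.3,  -73.7]), array([-122.6,   75.2])]
pin [ 115.13960595 -111.92691274] [ 113.65207106 -114.91111754]
nut [  67.42549647 -101.27682846] [  69.13940048 -105.40208766]
socket [ -47.13053878 -106.02253547] spacer [-16.49849345 106.9481349 ]
notch edge [106.56592404 -64.06024027] [108.8900355   65.94454761]
```

```bash
cat >> h.py <<'E'
import sys
JX,JY,JA=519.5,59.3,1.826
rot=lambda a:np.array([[np.cos(a),-np.sin(a)],[np.sin(a),np.cos(a)]])
def j2w(p): return np.r_[rot(JA)@np.array(p[:2])+[JX,JY],p[2]]
def w2j(p): return np.r_[rot(JA).T@(np.array(p[:2])-[JX,JY]),p[2]]
def state():
    s=observe();q=s['orientation'];Rm=R.from_quat([q[1],q[2],q[3],q[0]]).as_matrix()
    return s,np.array(s['eef_pos']),Rm
def plan(*jp):
    "shift rows (units of 25 mm, tool axes) to jig-frame points; turn to tool x = jig x"
    s,p,Rm=state();yaw=np.arctan2(Rm[1,0],Rm[0,0])
    print("t",round(s['time_s'],2),"jig pos",w2j(p).round(1),"f",np.round(s['ft_force'],1),"tilt",np.degrees(np.arccos(-Rm[2,2])).round(2),"turn",((-np.degrees(JA-yaw))/6).round(2))
    for t in jp: print(t,(Rm.T@(j2w(t)-p)/25).round(2))
E
python3 -c "
from h import *
plan((-150,0,200))"
```

```text
t 0.15 jig pos [-575.5  535.4  204.8] f [ 0.5 -0.   0.4] tilt 0.08 turn -15.26
(-150, 0, 200) [ 20.94 -17.6    0.22]
```

Call:
play_rows(
  steps=[
    [50,1.2,-1.0,0,-0.9],
    [50,2.4,-2.0,0,-1.8],
    [50,3.6,-3.0,0,-2.7],
    [50,4.8,-4.0,0,-3.6],
    [50,6.0,-5.0,0,-4.5],
  ],
)

```text
time_s: 0.57
eef_pos: [265.3, -475.3, 204.8]
orientation: [-0.001, 0.939, 0.345, 0.0]
ft_force: [0.6, -0.7, -0.1]
gripper_width: 0.683
```

```bash
python3 -c "
from h import *
plan((-150,0,200))"
```

```text
t 0.57 jig pos [-453.2  380.9  204.8] f [ 0.6 -0.7 -0.1] tilt 0.1 turn -10.72
(-150, 0, 200) [18.99 -4.32  0.21]
```

Call:
play_rows(
  steps=[
    [50,1.5,-0.35,0,-0.9],
    [50,3.0,-0.7,0,-1.8],
    [50,4.5,-1.05,0,-2.7],
    [50,6.0,-1.4,0,-3.6],
    [50,7.5,-1.75,0,-4.5],
  ],
)

```text
time_s: 0.98
eef_pos: [380.6, -319.1, 205.1]
orientation: [-0.001, 0.831, 0.556, 0.0]
ft_force: [0.8, -1.1, 1.0]
gripper_width: 0.531
```

```bash
python3 -c "
from h import *
plan((-150,0,200))"
```

```text
t 0.98 jig pos [-331.   229.9  205.1] f [ 0.8 -1.1  1. ] tilt 0.09 turn -6.18
(-150, 0, 200) [11.32  2.97  0.21]
```

Call:
play_rows(
  steps=[
    [50,1.5,0.4,0,-0.9],
    [50,3.0,0.8,0,-1.8],
    [50,4.5,1.2,0,-2.7],
    [50,6.0,1.6,0,-3.6],
    [50,7.5,2.0,0,-4.5],
  ],
)

```text
time_s: 1.4
eef_pos: [499.1, -163.2, 205.2]
orientation: [-0.001, 0.677, 0.736, 0.0]
ft_force: [0.0, -1.1, 0.2]
gripper_width: 0.53
```

```bash
python3 -c "
from h import *
plan((-150,0,200))"
```

```text
t 1.4 jig pos [-210.2   75.9  205.2] f [ 0.  -1.1  0.2] tilt 0.08 turn -1.63
(-150, 0, 200) [2.89 2.58 0.21]
```

Call:
play_rows(
  steps=[
    [50,1.0,0.9,0,-0.8],
    [50,2.0,1.8,0.1,-1.6],
    [50,2.9,2.6,0.2,-1.6],
    [50,2.9,2.6,0.2,-1.6],
  ],
)

```text
time_s: 1.73
eef_pos: [561.1, -78.1, 200.1]
orientation: [-0.001, 0.609, 0.793, 0.003]
ft_force: [0.4, 1.3, 0.2]
gripper_width: 0.533
```

```bash
python3 - <<'E'
from h import *
plan((-150,0,47))
s,p,Rm=state()
im=read_camera("wrist")[:,:,::-1];cv2.imwrite("pics/w1.png",im)
im=read_camera("top")[:,:,::-1];cv2.imwrite("pics/t1.png",im)
E
```

```text
t 1.73 jig pos [-143.4   -5.6  200.1] f [0.4 1.3 0.2] tilt 0.39 turn 0.05
(-150, 0, 47) [-0.3  -0.25  6.12]
```

View pics/w1.png

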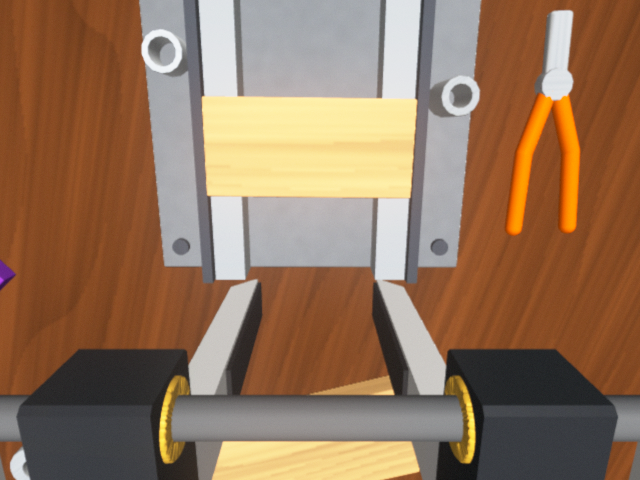

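The wrist view shows the board between (203,96) and (411,198). It lies square on the rails, and the fingers fit between the rails. I'll refine the jig frame from this view.

```bash
cat >> h.py <<'E'
def wz(px,z,p,Rm):
    c=camera_model("wrist");H=np.array(c['hand_eye']);d=np.array([(px[0]-c['cx'])/c['fx'],(px[1]-c['cy'])/c['fy'],1])
    o=p+Rm@H[:3,3];d=Rm@H[:3,:3]@d;return o+d*(z-o[2])/d[2]
E
python3 - <<'E'
from h import *
plan((-150,0,47))
s,p,Rm=state()
# state near exposure
for n,px,z in[("plate L",(165,267),20),("plate R",(457,266),20),("bd rearL",(206,197),68),("bd rearR",(411,198),68),("fL",(203,96),68),("fR",(416,97),68),("railL in",(245,279),50),("railR in",(375,279),50)]:
    print(n,w2j(wz(px,z,p,Rm)).round(1))
E
```

```text
t 1.83 jig pos [-148.6   -0.8  199.8] f [-0.6 -0.8 -0.3] tilt 0.14 turn -0.01
(-150, 0, 47) [-0.07 -0.02  6.11]
plate L [-197.2  133.8   20. ]
plate R [-196.2 -125.2   20. ]
bd rearL [-126.3   80.4   68. ]
bd rearR [-127.   -70.4   68. ]
fL [-55.7  77.6  68. ]
fR [-56.4 -69.8  68. ]
railL in [-197.2   57.8   50. ]
railR in [-197.2  -48.7   50. ]
```

Call:
play_rows(
  steps=[
    [50,-0.05,0,1.5,0],
    [50,-0.05,0,3.0,0],
    [50,-0.05,0,4.5,0],
    [50,-0.05,0,6.1,0],
    [50,-0.05,0,6.1,0],
  ],
)

```text
time_s: 2.25
eef_pos: [551.0, -87.1, 40.5]
orientation: [-0.007, 0.613, 0.79, -0.004]
ft_force: [-1.0, -0.2, -1.4]
gripper_width: 0.53
```

```bash
python3 - <<'E'
from h import *
plan((-130,0,47),(27,0,47))
s,p,Rm=state()
im=read_camera("wrist")[:,:,::-1];cv2.imwrite("pics/w2.png",im)
im=read_camera("side")[100:340,200:520,::-1];cv2.imwrite("pics/s2.png",cv2.resize(im,None,fx=2.5,fy=2.5))
plan((-130,0,47),(27,0,47))
E
```

```text
t 2.25 jig pos [-149.6    6.5   40.5] f [-1.  -0.2 -1.4] tilt 0.93 turn -0.03
(-130, 0, 47) [ 0.79  0.25 -0.26]
(27, 0, 47) [ 7.07  0.23 -0.22]
t 2.35 jig pos [-150.4    1.1   46.8] f [ 0.8 -0.3  0.7] tilt 0.3 turn -0.03
(-130, 0, 47) [ 0.82  0.04 -0.01]
(27, 0, 47) [7.1  0.03 0.01]
```

View pics/s2.png

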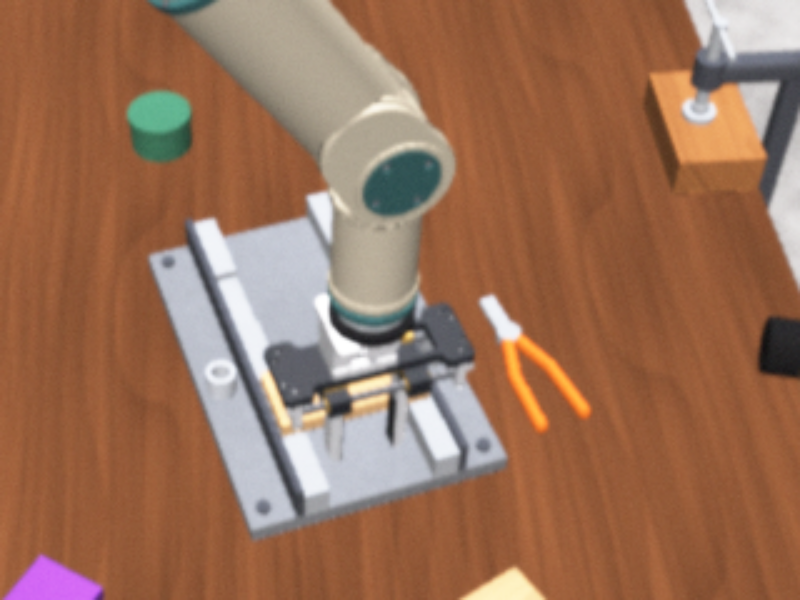

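View pics/w2.png

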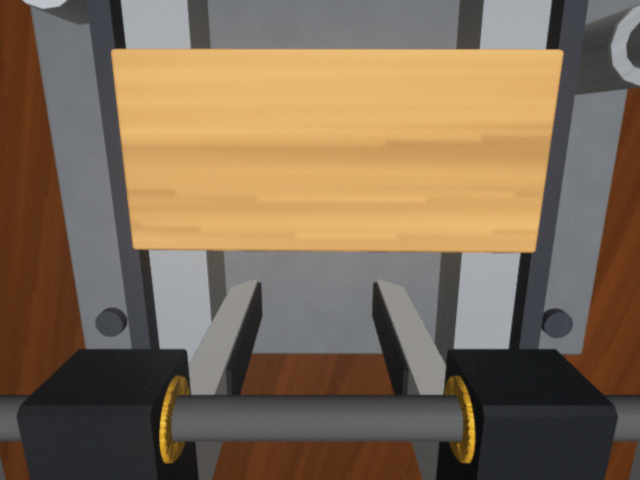

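The fingers stand between the rails behind the board's rear edge (wrist row 250), with free space in front of them. I'll push slowly.

Call:
play_rows(
  steps=[
    [50,0.3,0,0,0],
    [50,0.6,0,0,0],
    [50,0.9,0,0,0],
    [50,1.2,0,0,0],
    [50,1.5,0,0,0],
  ],
)

```text
time_s: 2.77
eef_pos: [548.0, -49.8, 48.5]
orientation: [-0.001, 0.612, 0.791, -0.0]
ft_force: [1.1, -1.7, 1.2]
gripper_width: 0.533
```

Call:
play_rows(
  steps=[
    [50,0.3,0,0,0],
    [50,0.6,0,0,0],
    [50,0.9,0,0,0],
    [50,1.2,0,0,0],
    [50,1.5,0,0,0],
  ],
)

```text
time_s: 3.18
eef_pos: [538.4, -12.9, 48.6]
orientation: [-0.001, 0.612, 0.791, -0.001]
ft_force: [0.9, -2.3, 1.0]
gripper_width: 0.532
```

```bash
python3 - <<'E'
from h import *
plan((27,0,47))
im=read_camera("wrist")[:,:,::-1];cv2.imwrite("pics/w3.png",im)
plan((27,0,47))
E
```

```text
t 3.18 jig pos [-74.7  -0.1  48.6] f [ 0.9 -2.3  1. ] tilt 0.12 turn -0.02
(27, 0, 47) [ 4.07 -0.01  0.07]
t 3.23 jig pos [-72.4  -0.2  48.5] f [ 0.7 -0.4  1.3] tilt 0.18 turn -0.0
(27, 0, 47) [ 3.98 -0.01  0.07]
```

View pics/w3.png

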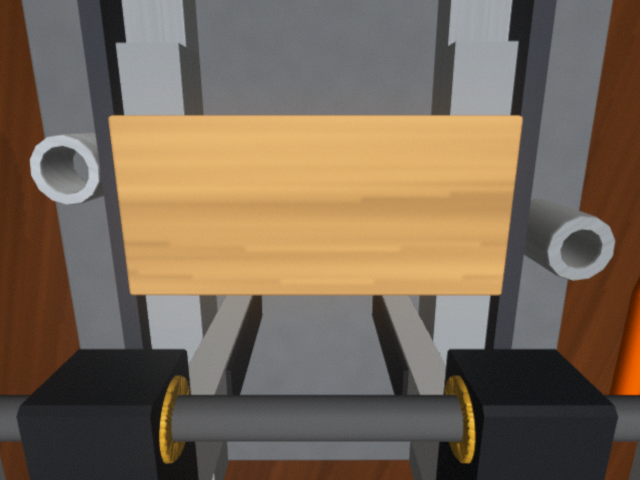

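The board's rear edge (row 295) is against the fingers and the board is still square. I'll continue.

Call:
play_rows(
  steps=[
    [50,0.3,0,0,0],
    [50,0.6,0,0.05,0],
    [50,0.9,0,0.05,0],
    [50,1.2,0,0.05,0],
    [50,1.5,0,0.05,0],
  ],
)

```text
time_s: 3.65
eef_pos: [527.9, 26.7, 47.1]
orientation: [-0.002, 0.611, 0.791, -0.0]
ft_force: [0.1, -0.3, -0.9]
gripper_width: 0.536
```

Call:
play_rows(
  steps=[
    [50,0.3,0,0,0],
    [50,0.6,0,0,0],
    [50,0.9,0,0,0],
    [50,1.2,0,0,0],
    [50,1.5,0,0,0],
  ],
)

```text
time_s: 4.07
eef_pos: [518.3, 63.5, 47.3]
orientation: [-0.002, 0.611, 0.791, -0.0]
ft_force: [0.7, -2.4, 0.9]
gripper_width: 0.533
```

```bash
python3 - <<'E'
from h import *
im=read_camera("wrist")[:,:,::-1];cv2.imwrite("pics/w4.png",im)
plan((27,0,47))
E
```

```text
t 4.12 jig pos [ 6.6 -0.1 47.4] f [-0.7  1.2  0. ] tilt 0.28 turn 0.02
(27, 0, 47) [ 0.81 -0.    0.02]
```

View pics/w4.png

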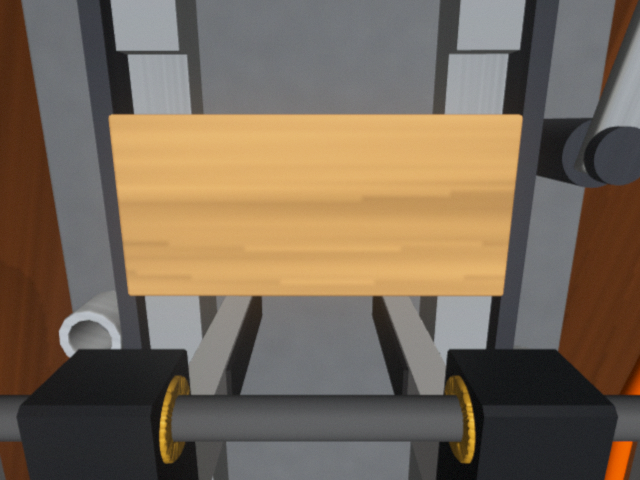

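```bash
python3 - <<'E'
from h import *
s,p,Rm=state()
p=j2w((5,-.1,47.4))
for n,px,z in[("far wall L",(150,52),50),("far wall R",(490,52),50),("bd rearL",(129,295),68),("bd rearR",(503,295),68),("fL",(110,114),68),("fR",(521,114),68)]:
    print(n,w2j(wz(px,z,p,Rm)).round(1))
im=read_camera("side")[130:310,230:470,::-1];cv2.imwrite("pics/s4.png",cv2.resize(im,None,fx=3.2,fy=3.2))
plan()
E
```

```text
far wall L [106.4  63.8  50. ]
far wall R [106.7 -66.9  50. ]
bd rearL [13.5 74.7 68. ]
bd rearR [ 14.  -75.2  68. ]
fL [83.2 73.7 68. ]
fR [ 83.6 -73.5  68. ]
t 4.17 jig pos [ 6.  -0.1 47.3] f [ 0.6 -0.2  0.3] tilt 0.27 turn 0.02
```

View pics/s4.png

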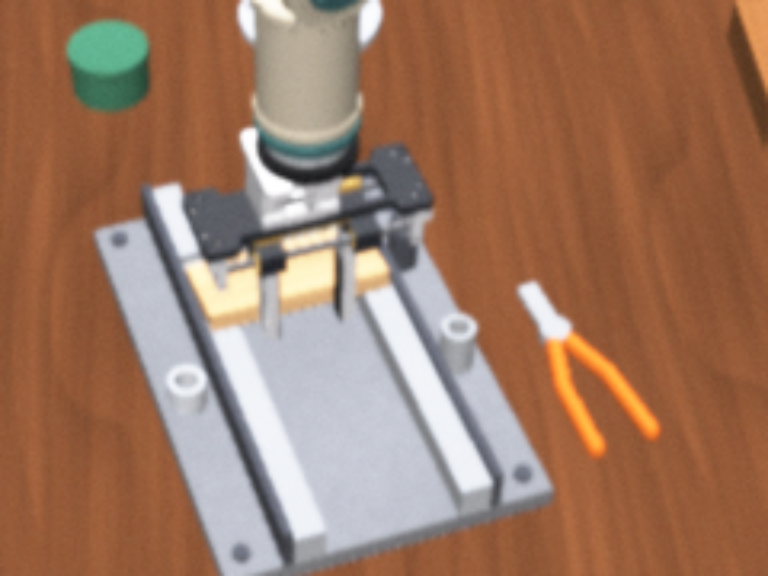

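Call:
play_rows(
  steps=[
    [50,0.15,0,0,0],
    [50,0.3,0,0,0],
    [50,0.45,0,0,0],
    [50,0.6,0,0,0],
    [50,0.6,0,0,0],
  ],
)

```text
time_s: 4.58
eef_pos: [514.0, 80.7, 47.4]
orientation: [-0.003, 0.61, 0.792, 0.001]
ft_force: [0.1, 0.2, 0.2]
gripper_width: 0.534
```

```bash
python3 - <<'E'
from h import *
im=read_camera("wrist")[:,:,::-1];cv2.imwrite("pics/w5.png",im)
plan((27,0,47))
E
```

```text
t 4.63 jig pos [21.7 -0.1 47.4] f [0.2 0.5 0.1] tilt 0.29 turn 0.03
(27, 0, 47) [ 0.21 -0.    0.02]
```

View pics/w5.png

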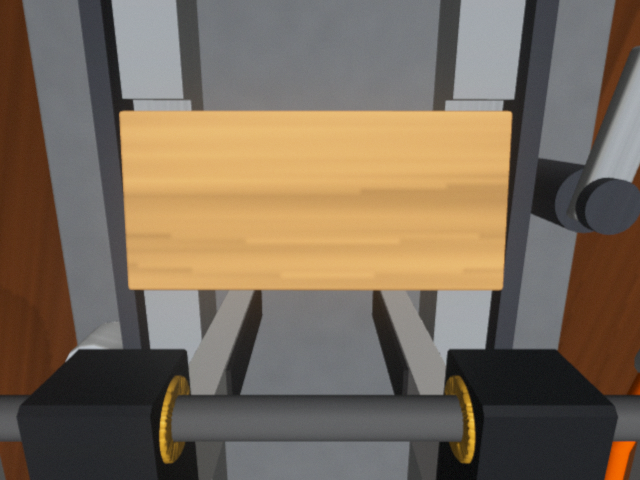

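The front edge is narrower now (120–512), so the board has tipped in. The far wall is a few mm ahead, and I'll keep pushing gently.

Call:
play_rows(
  steps=[
    [50,0.08,0,0,0],
    [50,0.16,0,0,0],
    [50,0.24,0,0,0],
    [50,0.24,0,0,0],
  ],
)

```text
time_s: 4.97
eef_pos: [512.5, 86.5, 47.4]
orientation: [-0.003, 0.61, 0.792, 0.001]
ft_force: [-0.3, -0.3, 0.5]
gripper_width: 0.532
```

```bash
python3 - <<'E'
from h import *
im=read_camera("wrist")[:,:,::-1];cv2.imwrite("pics/w6.png",im)
plan((27,0,47))
E
```

```text
t 5.02 jig pos [28.  -0.1 47.5] f [ 0.8  0.3 -0.4] tilt 0.3 turn 0.03
(27, 0, 47) [-0.04 -0.    0.02]
```

View pics/w6.png

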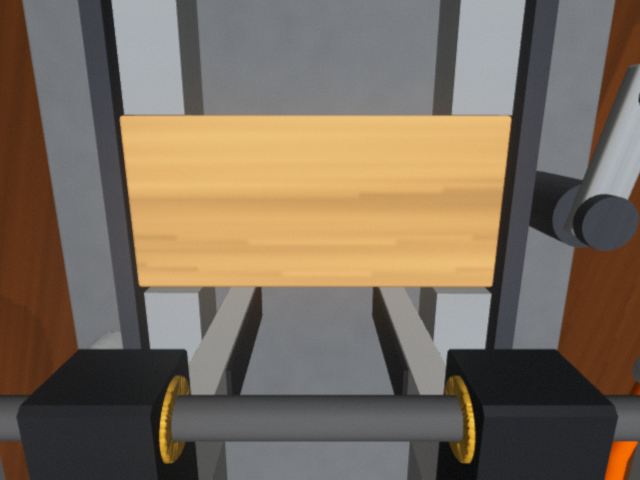

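The rear edge has narrowed too (138–494) and the notch edge shows behind it at row 288, so the board has dropped. I'll back off, rise and measure.

Call:
play_rows(
  steps=[
    [50,-0.2,0,0,0],
    [50,-0.5,0,0,0],
    [50,-0.8,0,-0.5,0],
    [50,-0.8,0,-1.5,0],
    [50,-0.8,0,-2.5,0],
  ],
)

```text
time_s: 5.43
eef_pos: [517.2, 65.1, 109.8]
orientation: [-0.003, 0.611, 0.792, -0.0]
ft_force: [0.2, -0.0, -0.9]
gripper_width: 0.532
```

Call:
play_rows(
  steps=[
    [0,0,0,-1.0,0],
    [0,0,0,-2.0,0],
    [0,0,0,-2.5,0],
    [0,0,0,-2.5,0],
    [0,0,0,-2.5,0],
  ],
)

```text
time_s: 5.85
eef_pos: [517.9, 63.9, 172.5]
orientation: [-0.003, 0.611, 0.791, -0.0]
ft_force: [0.3, -0.4, -0.5]
gripper_width: 0.214
```

```bash
python3 - <<'E'
from h import *
read_camera("top")
s,p,Rm=state()
im=read_camera("wrist")[:,:,::-1];cv2.imwrite("pics/w7.png",im)
plan()
m=cv2.inRange(cv2.cvtColor(im,cv2.COLOR_BGR2HSV),(12,60,130),(28,200,255))
m[380:]=0
c=max(cv2.findContours(m,cv2.RETR_EXTERNAL,cv2.CHAIN_APPROX_NONE)[0],key=cv2.contourArea)
b=cv2.boxPoints(cv2.minAreaRect(c));print(b.round(1))
for z in(58,68):print(z,[w2j(wz(q,z,p,Rm)).round(1)[:2] for q in b])
E
```

```text
t 5.95 jig pos [  5.3   1.4 171.2] f [-0.1  0.3 -0.6] tilt 0.47 turn 0.01
[[203.  81.]
 [434.  81.]
 [434. 189.]
 [203. 189.]]
58 [array([106.4,  75.1]), array([106.5, -74.2]), array([ 36.6, -79.3]), array([36.2, 79.9])]
68 [array([105.6,  72.5]), array([105.7, -71.7]), array([ 38. , -76.6]), array([37.7, 77.2])]
```

View pics/w7.png

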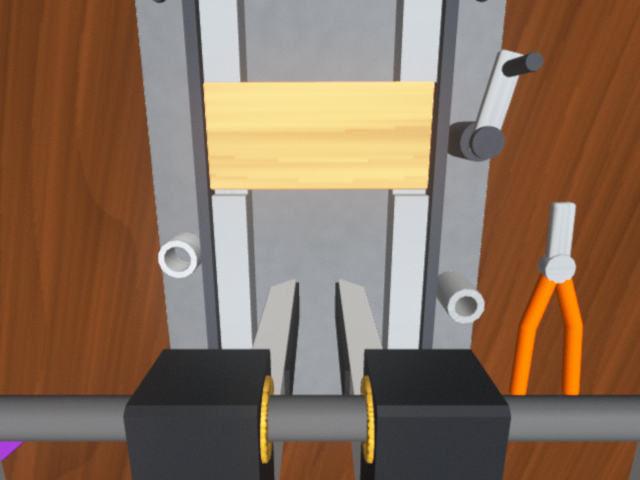

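The board is seated: its centre is about x 71.4, and its length only comes out at 70 mm when I assume a top height of 58. The pin top is at (534,61) and the nut at (487,142), so next I'll locate both.

```bash
python3 - <<'E'
from h import *
s,p,Rm=state();p=j2w((5.3,1.4,171.2))
a=w2j(wz((535,61),103,p,Rm));b=w2j(wz((487,143),77,p,Rm));print(a,b,np.arctan2(*(a-b)[1::-1]))
plan((60,-160,170),(115,-150,170),(115,-150,84))
E
```

```text
[ 112.93608323 -115.938291    103.        ] [  68.64555002 -104.58013879   77.        ] -0.2510366938067367
t 5.95 jig pos [  5.3   1.4 171.2] f [-0.1  0.3 -0.6] tilt 0.47 turn 0.01
(60, -160, 170) [2.18 6.46 0.01]
(115, -150, 170) [4.38 6.06 0.03]
(115, -150, 84) [4.37 6.09 3.47]
```

Call:
play_rows(
  steps=[
    [0,0.9,1.2,0,0],
    [0,1.8,2.4,0,0],
    [0,2.7,3.6,0,0],
    [0,3.6,4.9,0,0],
    [0,4.3,6.1,0,0],
  ],
)

```text
time_s: 6.37
eef_pos: [636.9, 209.1, 168.7]
orientation: [-0.005, 0.61, 0.792, -0.002]
ft_force: [-0.1, 0.3, 0.0]
gripper_width: 0.007
```

Call:
play_rows(
  steps=[
    [0,0,0,0,0],
    [0,0,0,0,0],
  ],
)

```text
time_s: 6.53
eef_pos: [635.9, 210.9, 165.8]
orientation: [-0.006, 0.609, 0.793, -0.003]
ft_force: [-0.7, -0.8, -0.2]
gripper_width: 0.001
```

```bash
python3 - <<'E'
from h import *
plan((113,-150,84))
E
```

```text
t 6.53 jig pos [ 117.3 -150.9  165.8] f [-0.7 -0.8 -0.2] tilt 0.83 turn 0.05
(113, -150, 84) [-0.19  0.01  3.27]
```

Call:
play_rows(
  steps=[
    [0,-0.1,0,0.8,0],
    [0,-0.2,0,1.6,0],
    [0,-0.2,0,2.4,0],
    [0,-0.2,0,3.2,0],
    [0,-0.2,0,3.2,0],
  ],
)

```text
time_s: 6.95
eef_pos: [631.7, 202.3, 80.8]
orientation: [-0.009, 0.61, 0.793, -0.008]
ft_force: [-0.5, -0.3, -0.8]
gripper_width: 0.007
```

```bash
python3 - <<'E'
from h import *
im=read_camera("wrist")[:,:,::-1];cv2.imwrite("pics/w8.png",im)
im=read_camera("side")[130:310,230:470,::-1];cv2.imwrite("pics/s8.png",cv2.resize(im,None,fx=3.2,fy=3.2))
P=[]
for th in np.arange(-.2,1.75,.2):
    u=np.array([np.cos(th),np.sin(th)]);t=np.array([np.sin(th),-np.cos(th)])
    d=5+min(8/max(abs(t[0]),1e-6),12.5/max(abs(t[1]),1e-6))
    q=np.array([70,-105])+45*u+d*t;P.append((*q.round(1),84))
plan((113,-150,84),*P)
E
```

```text
t 7.05 jig pos [ 111.4 -148.1   84.9] f [ 0.  -0.   0.9] tilt 0.99 turn 0.04
(113, -150, 84) [0.06 0.08 0.04]
(np.float64(110.6), np.float64(-131.3), 84) [-0.03 -0.67  0.05]
(np.float64(115.0), np.float64(-122.5), 84) [ 0.15 -1.02  0.06]
(np.float64(117.6), np.float64(-113.5), 84) [ 0.26 -1.38  0.06]
(np.float64(118.7), np.float64(-104.6), 84) [ 0.3  -1.74  0.07]
(np.float64(118.0), np.float64(-95.4), 84) [ 0.27 -2.11  0.07]
(np.float64(112.9), np.float64(-84.0), 84) [ 0.07 -2.56  0.08]
(np.float64(106.5), np.float64(-75.0), 84) [-0.18 -2.93  0.08]
(np.float64(99.0), np.float64(-68.0), 84) [-0.48 -3.21  0.09]
(np.float64(90.6), np.float64(-62.9), 84) [-0.82 -3.41  0.09]
(np.float64(81.7), np.float64(-59.6), 84) [-1.17 -3.55  0.09]
```

View pics/s8.png

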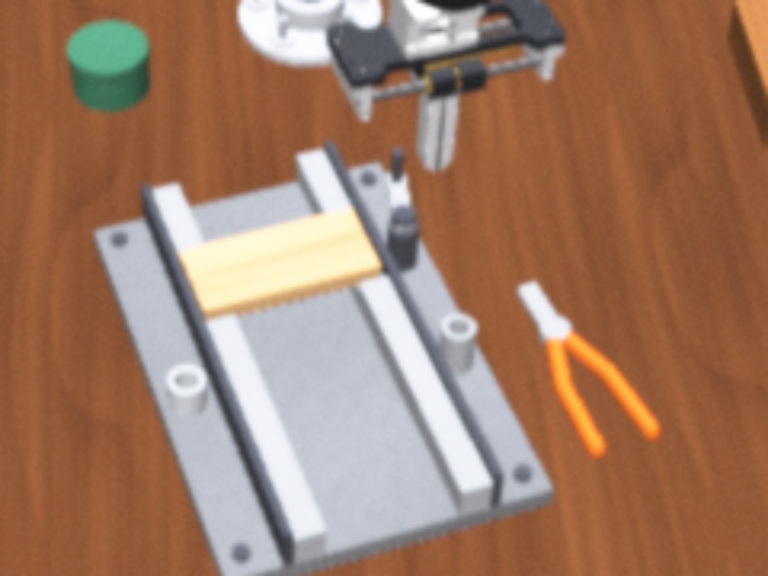

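View pics/w8.png

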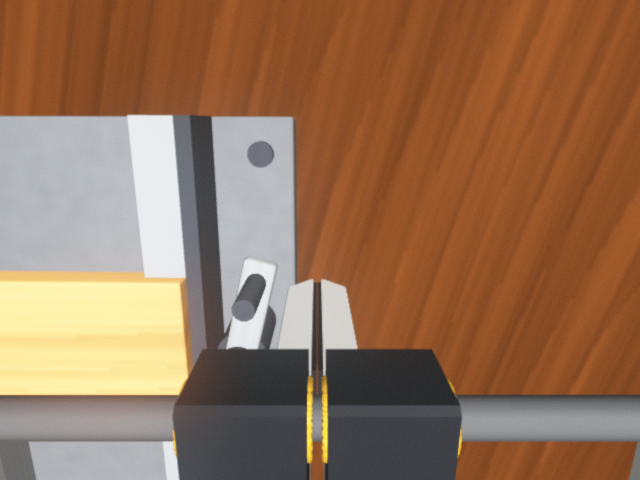

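The side view shows the board flush and the closed fingers standing clear beside the pin at about (397,160). I'll push around the arc.

Call:
play_rows(
  steps=[
    [0,0,-0.35,0,0],
    [0,0,-0.7,0,0],
    [0,0.15,-1.0,0,0],
    [0,0.25,-1.4,0,0],
    [0,0.3,-1.7,0,0],
  ],
)

```text
time_s: 7.47
eef_pos: [592.7, 200.4, 87.3]
orientation: [-0.006, 0.61, 0.793, -0.004]
ft_force: [3.4, -1.9, 0.7]
gripper_width: 0.004
```

```bash
python3 - <<'E'
from h import *
im=read_camera("wrist")[:,:,::-1];cv2.imwrite("pics/w9.png",im)
plan((118,-95,84),(113,-84,84),(106,-74,84),(98,-66,84),(89,-61,84),(81,-58,84))
E
```

```text
t 7.52 jig pos [ 118.4 -104.6   87.1] f [-0.1 -0.4  0.7] tilt 0.91 turn 0.05
(118, -95, 84) [-0.02 -0.38  0.13]
(113, -84, 84) [-0.21 -0.82  0.14]
(106, -74, 84) [-0.49 -1.23  0.14]
(98, -66, 84) [-0.81 -1.55  0.15]
(89, -61, 84) [-1.17 -1.75  0.15]
(81, -58, 84) [-1.49 -1.87  0.15]
```

View pics/w9.png

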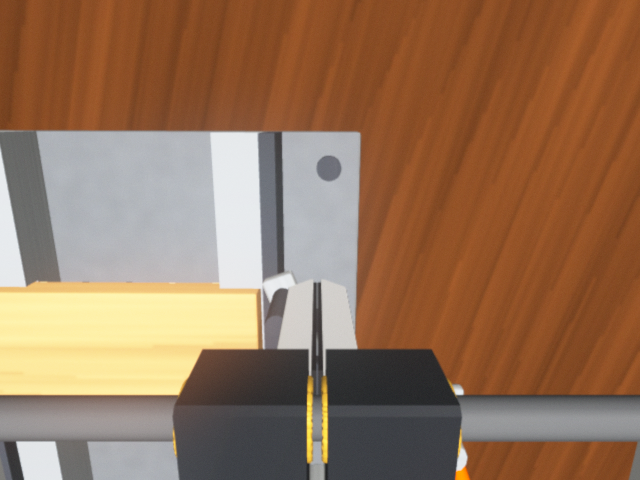

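The keeper is turning, with the pin against the fingers' left face at about (278,315). I'll go on along the arc.

Call:
play_rows(
  steps=[
    [0,0,-0.4,0.1,0],
    [0,-0.1,-0.8,0.1,0],
    [0,-0.3,-1.1,0.1,0],
    [0,-0.5,-1.3,0.1,0],
    [0,-0.8,-1.6,0.1,0],
  ],
)

```text
time_s: 7.93
eef_pos: [557.5, 171.7, 85.6]
orientation: [-0.006, 0.609, 0.793, -0.004]
ft_force: [1.6, 1.8, 0.7]
gripper_width: 0.001
```

```bash
python3 - <<'E'
from h import *
im=read_camera("wrist")[:,:,::-1];cv2.imwrite("pics/w10.png",im)
plan((89,-61,84),(85,-59,84),(81,-58,84))
E
```

```text
t 7.98 jig pos [ 96.  -62.8  85.3] f [-1.6 -0.4  0.6] tilt 0.99 turn 0.04
(89, -61, 84) [-0.28 -0.07  0.05]
(85, -59, 84) [-0.44 -0.15  0.05]
(81, -58, 84) [-0.6  -0.19  0.05]
```

View pics/w10.png

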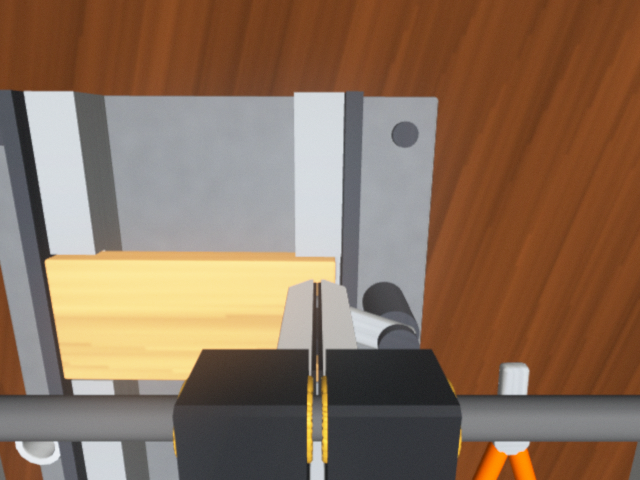

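Call:
play_rows(
  steps=[
    [0,-0.2,-0.05,0,0],
    [0,-0.35,-0.1,0,0],
    [0,-0.5,-0.1,0,0],
    [0,-0.6,-0.1,0,0],
    [0,-0.6,-0.1,0,0],
  ],
)

```text
time_s: 8.4
eef_pos: [556.3, 155.6, 85.3]
orientation: [-0.008, 0.609, 0.793, -0.005]
ft_force: [-3.7, 6.9, 2.6]
gripper_width: 0.005
```

```bash
python3 - <<'E'
from h import *
im=read_camera("wrist")[:,:,::-1];cv2.imwrite("pics/w11.png",im)
plan((81,-58,84))
im=read_camera("side")[130:310,230:470,::-1];cv2.imwrite("pics/s11.png",cv2.resize(im,None,fx=3.2,fy=3.2))
E
```

```text
t 8.45 jig pos [ 83.8 -59.9  85.2] f [-2.6  5.8  1.5] tilt 1.1 turn 0.05
(81, -58, 84) [-0.11 -0.07  0.05]
```

View pics/s11.png

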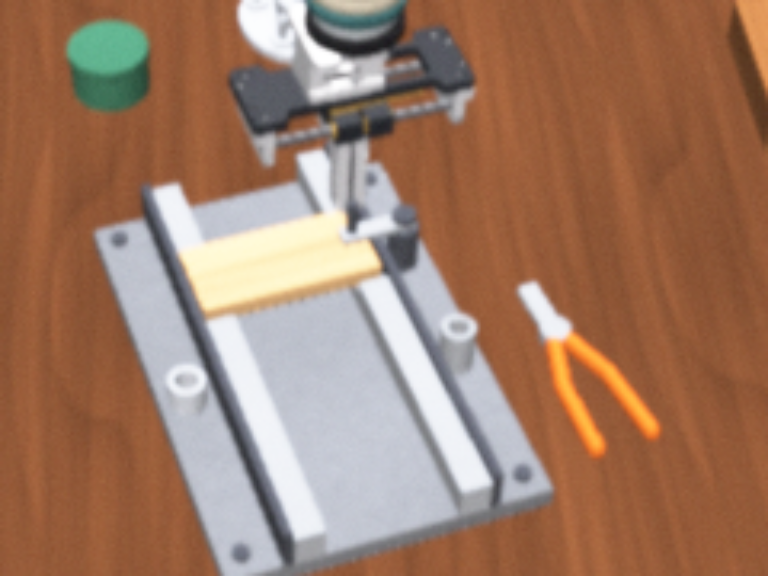

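View pics/w11.png

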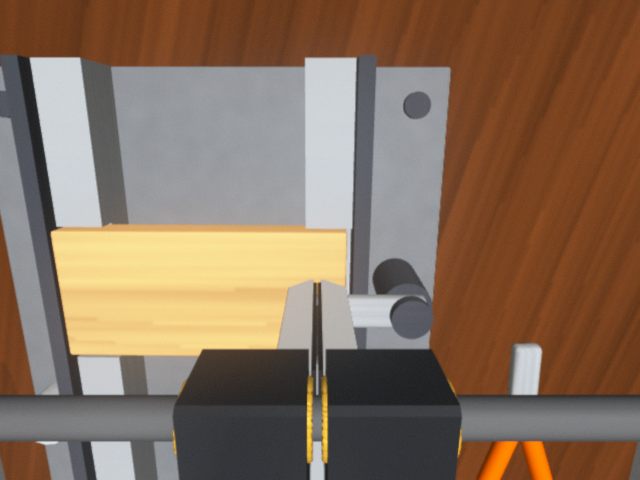

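The bar lies straight across over the board and a 6 N reaction shows it is against its stop. I'll back off in +x, then rise clear.

Call:
play_rows(
  steps=[
    [0,0.3,0,0,0],
    [0,0.8,0,0,0],
    [0,1.2,0,-0.3,0],
    [0,1.3,0,-1.3,0],
    [0,1.3,0,-2.3,0],
  ],
)

```text
time_s: 8.92
eef_pos: [547.4, 188.7, 143.1]
orientation: [-0.009, 0.608, 0.794, -0.006]
ft_force: [1.0, 0.2, 0.1]
gripper_width: 0.006
```

Call:
play_rows(
  steps=[
    [0,0.5,0,-1.2,0],
    [0,-0.2,0.5,-2.4,0],
    [0,-1.2,0.5,-3.2,0],
    [0,-2.2,0.5,-3.2,0],
    [0,-3.2,0.5,-3.2,0],
  ],
)

```text
time_s: 9.33
eef_pos: [583.3, 115.0, 224.7]
orientation: [-0.008, 0.607, 0.794, -0.005]
ft_force: [0.6, -0.9, -0.2]
gripper_width: 0.002
```

Call:
play_rows(
  steps=[
    [0,-1,0,0,0],
    [0,-2,0,0,0],
    [0,-2.5,0,0,0],
    [0,-2.5,0,0,0],
    [0,-2.5,0,0,0],
  ],
)

```text
time_s: 9.75
eef_pos: [599.4, 55.6, 224.4]
orientation: [-0.008, 0.608, 0.794, -0.005]
ft_force: [0.1, 0.9, 0.1]
gripper_width: 0.006
```

```bash
python3 - <<'E'
from h import *
read_camera("top")
s,p,Rm=state()
im=read_camera("wrist")[:,:,::-1];cv2.imwrite("pics/w12.png",im)
plan()
im=read_camera("side")[130:310,230:470,::-1];cv2.imwrite("pics/s12.png",cv2.resize(im,None,fx=3.2,fy=3.2))
np.savez("w12.npz",p=p,R=Rm)
E
```

```text
t 9.85 jig pos [-22.  -76.5 224.5] f [-0.1 -0.1  0.8] tilt 1.06 turn 0.12
```

View pics/w12.png

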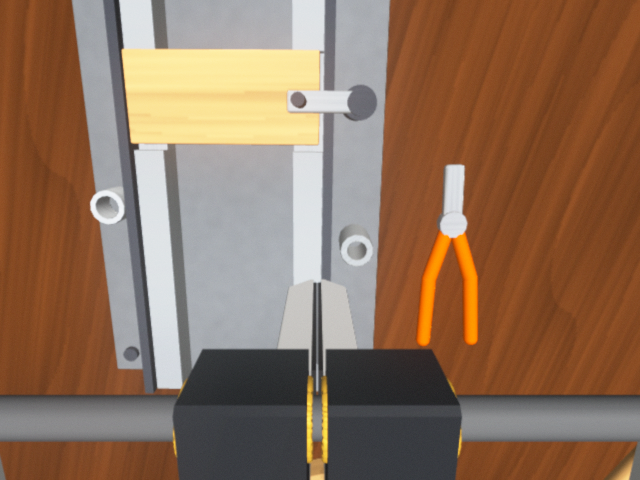

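View pics/s12.png

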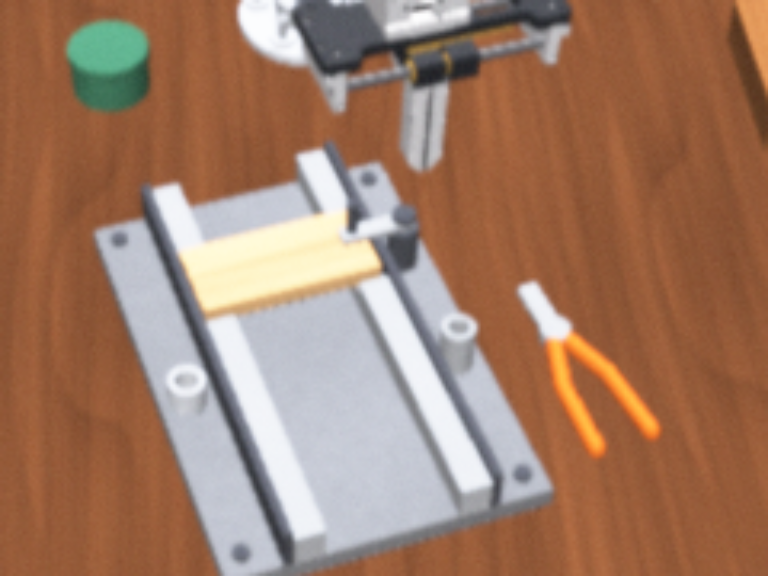

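The wrist view shows the bar straight across, with the pin at (297,100) and the nut at (360,103). I'll measure once more, then hand in.

```bash
python3 - <<'E'
from h import *
d=np.load("w12.npz");p,Rm=d['p'],d['R']
for n,q,z in[("rearL",(131,143),58),("frontL",(123,50),58),("rearR",(319,145),58),("pin",(298,99),103),("nut",(361,102),77)]: print(n,w2j(wz(q,z,p,Rm)).round(1))
s=observe();print(np.abs(s['qd']).max())
close_job()
E
```

```text
rearL [36.  74.8 58. ]
frontL [104.7  74.   58. ]
rearR [ 36.4 -75.1  58. ]
pin [ 68.5 -61.1 103. ]
nut [  68.3 -105.5   77. ]
0.004360710276590049
the job is handed in; nothing more can be done
```

The job is handed in: the board is seated in the notch and the keeper is swung across over it. I only pushed, using two spread fingertips on the board's rear edge and the closed fingertips on the keeper pin. It took about 10 s of the 54 s allowed.

- **Board:** its centre measures about x 70.5 mm in the jig's frame, inside the 64–76 mm window. Its top is flush, because its measured size only fits a top height of 58 mm.
- **Keeper:** the pin lies straight across from the nut (x 68.5 and 68.3 mm), so the keeper is at about 1.57 rad. A steady 6 N reaction while pushing showed it was against its stop.
- **Other things:** the socket, spacer, pliers and tin show no visible movement in the last pictures. The carrier is only partly in view there, and I did not look at the bearing and ratchet again, though the arm never went low near them.
- **Finish:** the arm is at rest about 225 mm above the bench, touching nothing.
- **What disagreed:** the side camera's near jig corner was up to 9 mm off, so I relied on the top view, and the wrist view then agreed with it. The board also tipped into the notch later than I expected.

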